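# Seat the nest plate on its locating pins and latch it

## Task

The chassis nest plate lies cocked on the tips of the fixture base's two locating pins. Without lifting it, nudge it sideways with the fingertips until both of its holes drop over the pins and it lies flat on the base; after that push the latch's stud round until its arm stands square across the edge of the plate. Leave the other things on the table where they are.

Things in the scene. Friction and masses are not known exactly. Their poses are not given: they have to be found in the camera images.
- fixture_base: Fixture base, fixed to the table: dark steel slab 150 (its x) x 170 (its y) x 12 mm. Origin: centre of its underside, z up. At yaw 0 its x points away from the robot, its y to the robot's left; yaw varies from -20 to 14 degrees. Two locating pins stand on it at x = -45 and +45 mm, both at y = +25 mm; the swing latch is on its left (+y) side.
- nest_plate: Loose nest plate, 0.3 to 0.5 kg: aluminium, 120 (its x) x 110 (its y) x 10 mm; origin: centre of its underside, z up. A black plastic cradle, 84 (x) x 36 (y) mm, is fixed on its middle; its cheeks end 40 mm, its channel floor 28 mm above the plate's underside. Seated, its origin is straight above the base's, its axes parallel, underside on the base's top (12 mm above the table), with 1 mm of play.
- plate_back (a point): Middle of the plate's -y edge, on the underside. At the start the plate lies cocked: this edge is on the base, the other half rests on the pins' noses, about 5 degrees tilted. It has to go 8 to 18 mm toward the base's +y, up to 11 mm toward its +x (rarely 1 to 2 mm toward -x), and turn up to 6 degrees either way. It slides with ordinary friction: 1 to 4 N at an edge move it.
- round_hole (a point): Centre, on the underside, of the plate's round through hole, 12 mm in diameter, at the plate's x = -45, y = +25 mm.
- slot (a point): Centre, on the underside, of the plate's slotted through hole, 16 (x) x 12 (y) mm, at the plate's x = +45, y = +25 mm.
- round_pin (a point): Top of the pin for the round hole, 20 mm above the table. Both pins rise 8 mm above the base's top: 10 mm in diameter for the lowest 3 mm, tapering above to a blunt 3 mm nose. The plate hides them until they come up in the holes.
- far_pin (a point): Top of the other pin, of the same shape and height, for the slot.
- latch (a joint): Angle of the swing latch about its upright pivot, rad. 0: its arm points along the base's -x, beside the plate (open; starts at -0.3 to 0.03). It grows counterclockwise seen from above; at its stop, 1.57, the arm points along the base's -y, across the plate's edge (shut). It stays where it is left; 1 to 2 N at the stud turn it. A plate that is not seated stands in its way.
- latch_pivot (a point): Pivot of the latch (base x = 0, y = +69 mm), at the underside of its arm, 24 mm above the table, 2 mm above the top of the seated plate. The boss under it, 19 mm in diameter, is 4.5 mm clear of the edge of the seated plate; the screw head on it ends 35 mm above the table.
- latch_stud (a point): Middle of the top of the latch's thumb stud: an upright black knob 13 mm in diameter, 36 mm from the pivot. Its top is 55 mm above the table; it stands on the steel arm, whose top is 31 mm above the table. The arm is 15 mm wide and ends 49.5 mm from the pivot.
- wheel_3: loose lime-green toy wheel lying flat, 50 mm across, 21 mm high, on the table right of the base's far end; to be left alone. Origin: centre of its underside
- wheel_2: the same kind of wheel, on the table beyond the base; to be left alone. Origin: centre of its underside
- body_a: toy car body shell, 63 x 113 x 48 mm, on the table to the left; to be left alone. Origin: centre of its underside
- screwdriver_green: screwdriver with a green handle, 156 mm long, 23 mm high, lying on the table to the left of the base; to be left alone. Origin: centre of its underside
- bit_holder: small black bit holder with upright bits, 28 x 68 x 42 mm, at the table's front edge, right of the base; to be left alone. Origin: centre of its underside

How it is judged:
On the way, in this order (a step that is already met when the one before it is completed fails the run):
1. the plate has dropped over both pins and lies flat on the base (z of nest_plate in the frame of fixture_base below 0.0138 m and angle between nest_plate's own z axis and vertical below 0.03 rad and horizontal distance between round_hole and round_pin below 0.003 m and horizontal distance between slot and far_pin below 0.004 m), for 0.2 s.
2. the latch has been swung square across the edge of the seated plate (all of step 1 and value of joint latch above 1.35 rad), for 0.2 s.
At the end, for the whole second after the job is handed in: The plate lies flat on the base (underside within 1.8 mm of it, tilt under 1.7 degrees) with the round hole within 3 mm and the slot within 4 mm of their pins, at rest, and the latch stands across it at more than 1.35 rad (its stop is at 1.57) (all of step 2 and linear speed of nest_plate below 0.01 m/s and velocity of joint latch below 0.05 rad/s); the robot touches nothing.
It fails at once if the plate is lifted: its middle more than 14 mm, or its back edge more than 10 mm, above the base (z of nest_plate in the frame of fixture_base above 0.026 m or z of plate_back in the frame of fixture_base above 0.022 m).
It fails at once if another thing on the table is pushed more than 25 mm out of its place (distance of any of wheel_3, wheel_2, body_a, screwdriver_green, bit_holder from where it was at the start of the episode above 0.025 m).
It also fails if it takes over 64 s, if anything falls off the work surface, if the arm or the gripper's body presses on something with over 40 N, if the wrist force passes 120 N, or if a joint passes its speed limit or range.

## Robot

A 7-joint arm with a two-finger parallel gripper is mounted at the origin on a cart in front of the work surface, level with it; the furniture and walls round the work are solid. World frame = base frame: x ahead of the robot, y to its left, z up, the work surface at z = 0. Lengths are in m, angles in rad, forces in N, time in s.
With the tool pointing down it reaches from about 0.4 to 0.85 m from the base axis. Payload 10.4 kg.
Tool frame: the origin (TCP) lies at the centre of the arm's flange, where the gripper is bolted on; the fingertips stand 182 mm ahead of it and the grasp point (between the pads) lies r.grasp_offset ahead of it (r.grasp_offset is the distance from the TCP to the grasp point, in m); z points along the fingers, y is the line along which they close (so a half turn about z gives the same grasp; the last joint's range is limited). The gripper opens to 87 mm and grips with 3 to 60 N. Pads are 19 mm wide; open, the fingers measure 117 mm over their backs; the gripper's body (75 mm by 190 mm) begins 51 mm behind the grasp point.
Start: joints at [1.202, 0.332, -0.065, 1.46, 0.022, 1.35, -0.088], TCP at [0.212, -0.588, 0.405] pointing down, gripper open.
Joint ranges: [-2.6, 2.6], [-0.5, 2.12], [-1.47, 1.34], [0.16, 2.42], [-1.27, 4.41], [0.06, 2.06], [-2.6, 2.6]. Speed limits (rad/s): [2.22, 2.22, 2.79, 2.79, 3.14, 3.14, 3.14].

## Interface

Orientations are given as a unit quaternion [x, y, z, w].
In Python, from bench import status, vision, job, spotter, r gives the robot as it stands. The module is installed in compiled form; this text tells all that it offers.
- The arm moves only by the tool play_rows, never from a script. Its argument "series" is a list of rows, each a list of 6 numbers: the shift along the tool's x, y, z each as a share of 150 mm, from -1 to 1, then the turn, a rotation vector about the tool's x, y, z each as a share of 30 degrees, from -1 to 1. In form: [[x, y, z, ax, ay, az], ...]. A call has 1 to 5 rows; each row is the pose to reach, as a shift and turn from the pose commanded when the call began, along the tool's axes at that moment; what a row does not reach only later rows make up. A row lasts 1/10 s, in which the tool goes at most 50 mm and 8.59 degrees, less where a joint would pass 70% of its speed; a pose out of reach is approached as far as the arm can. A call with a number of a shift or a turn outside -1 to 1 is refused whole. A call with a gripper value outside its range is refused whole. "fingers" is the opening, from -1 (shut) to 1 (fully open), set as the call begins (left out, the last holds). The fingers move at their own pace and stop on an object; "squeeze" is the grip in N (left out, the last holds). Time passes only in rows, so rows that repeat a pose let the fingers close. It gives the time, the measured TCP pose, the force, the opening and the grip force at its end, in the units of the state.
- status.read_state(): the state, without advancing time (a new reading comes with each control period).
- vision.camera(name): name is "side" or "top"; returns the picture (400x640x3 uint8, blue, green, red); there is no depth.
- vision.calibration(name): a dict with "fx", "fy", "cx", "cy" (pixels), "rvec" (rotation vector, rad) and "tvec" (3), from world to camera coordinates, as OpenCV has them. Camera axes: x right, y down, z forward; pixel columns grow to the right and rows downward; lengths in m; the calibration is good to about 2 mm. A picture is of the moment at which its call begins. calibration takes no time and is no camera call.
- job.close_job(): hands the job in; it is judged then, once.
Trained networks look in the newest picture that a camera, given by its name, has taken for a name from the list of things; names that differ only in an ending like _2 or _b are one class to them, and where a whole thing is asked for, a point or a joint stands for the part that bears it (a point fixed in the world has none). Each returns a list of dicts, best first, with "conf" (0 to 1); they miss things now and then, are a little off and sometimes report something else, mostly with a low value. They report only what shows in the picture. A call takes as long as a camera call.
- spotter.boxes_of(camera, name): "point" ([x, y, z] in m, in world coordinates, good to about 4 mm: the middle of the surface that is visible of it).
- spotter.regions_of(camera, name): "pixels" (400x640 bool, what is visible of it).
The state is a dict: "time": time; "joint_positions": joint angles; "joint_vel": joint speeds; "joint_torque": joint torques, N m; "ee_pos": TCP position; "eef_rot": TCP orientation; "ft_force": force on the tool from outside, world axes, zero at the start; "torque": the same for the moment, N m; "width": finger opening in m; "grip_force": force on a finger pad.
Only numpy, scipy, OpenCV 4.12 (cv2) and the standard library are available. Lean on these libraries where they do the work, as an engineer would, in place of code of your own. Each camera call takes 0.05 s, during which the arm holds its last target. There are 200 camera calls.

## Working session

There is one attempt and no reset: what is moved stays moved. The work goes in short steps, Python scripts to look and compute and a tool call to move; the robot and the scene stay as the last step left them, time stands still between calls to the robot, and variables do not carry over. Pictures are saved under pics/ and viewed, at most 11 in all, crops included, and the job is handed in when it is done.

Besides the shell and the picture viewer there is one more tool, called after "Emit:" as name(argument=value, ...), one argument or row to a line, values as JSON. play_rows: Moves the arm, as the interface text tells. Shift numbers are shares of 150 mm and turn numbers shares of 30 degrees, none past 1 either way. Its arguments: {"type":"object","properties":{"series":{"type":"array","items":{"type":"array","items":{"type":"number"}}},"fingers":{"type":"number"},"squeeze":{"type":"number"}},"required":["series"]}

```bash
mkdir -p pics; ls; python3 - <<'E'
from bench import status, vision, job, spotter, r
import cv2, numpy as np
s=status.read_state(); print({k:np.round(v,4).tolist() for k,v in s.items()}); print(r.grasp_offset)
a=vision.camera("side"); b=vision.camera("top")
cv2.imwrite("pics/side0.png",a); cv2.imwrite("pics/top0.png",b)
for c in ("side","top"): print(c,vision.calibration(c))
for c in ("side","top"):
  for n in ("fixture_base","nest_plate","latch_stud","latch","round_hole","slot","latch_pivot","plate_back","round_pin"):
    try: print(c,n,[(np.round(d["point"],4).tolist(),round(float(d["conf"]),2)) for d in spotter.boxes_of(c,n)[:2]])
    except Exception as e: print(c,n,e)
E
```

```text
pics
{'time': 0.0, 'joint_positions': [1.2024, 0.3329, -0.0647, 1.461, 0.0216, 1.3499, -0.0885], 'joint_vel': [-0.0009, 0.0013, -0.0011, -0.0011, -0.0003, 0.0007, 0.0001], 'joint_torque': [0.0008, -62.3251, 0.0253, -38.9897, -0.0613, 0.0398, 0.0001], 'ee_pos': [0.2118, -0.5879, 0.4039], 'eef_rot': [0.9851, 0.172, -0.0002, -0.0007], 'ft_force': [0.4616, 0.9611, 0.0789], 'torque': [-0.0274, 0.0002, -0.0115], 'grip_force': 0.0, 'width': 0.0869}
0.1635
side {'fx': 475.2216006674613, 'fy': 475.2216006674613, 'cx': 321.4466481119403, 'cy': 190.76865718197996, 'rvec': array([ 2.26627435, -0.36721371,  0.16978572]), 'tvec': array([-0.42387798,  0.30918728,  0.90331209])}
top {'fx': 361.22550198603574, 'fy': 361.22550198603574, 'cx': 325.18322757821323, 'cy': 199.78266773608755, 'rvec': array([ 2.15729063, -2.10825177,  0.18175055]), 'tvec': array([0.22441693, 0.5221462 , 0.89465986])}
side fixture_base [([0.4746, 0.1838, 0.016], 0.72)]
side nest_plate [([0.4889, 0.1487, 0.0275], 0.57)]
side latch_stud [([0.4739, 0.2619, 0.0345], 0.71), ([0.4643, 0.4963, 0.0266], 0.28)]
side latch [([0.4743, 
[... 173 characters left out ...]
.4765, 0.2612, 0.0317], 0.56)]
side plate_back [([0.4869, 0.1468, 0.026], 0.97), ([0.3722, -0.0072, 0.0175], 0.63)]
side round_pin [([0.4817, 0.1804, 0.0118], 0.58), ([0.4824, 0.146, 0.0283], 0.3)]
top fixture_base [([0.4909, 0.2225, 0.0145], 0.58)]
top nest_plate [([0.4858, 0.1667, 0.0289], 0.86)]
top latch_stud [([0.4808, 0.2577, 0.0306], 0.51)]
top latch [([0.4832, 0.2554, 0.0283], 0.6), ([0.4928, 0.2286, 0.0092], 0.37)]
top round_hole [([0.4832, 0.1665, 0.03], 0.74)]
top slot [([0.4837, 0.166, 0.0305], 0.96)]
top latch_pivot [([0.4833, 0.259, 0.0333], 0.48)]
top plate_back [([0.4899, 0.167, 0.0248], 0.68)]
top round_pin [([0.5896, 0.0311, 0.0186], 0.66), ([0.4929, 0.2242, 0.0114], 0.58)]
```

View pics/side0.png

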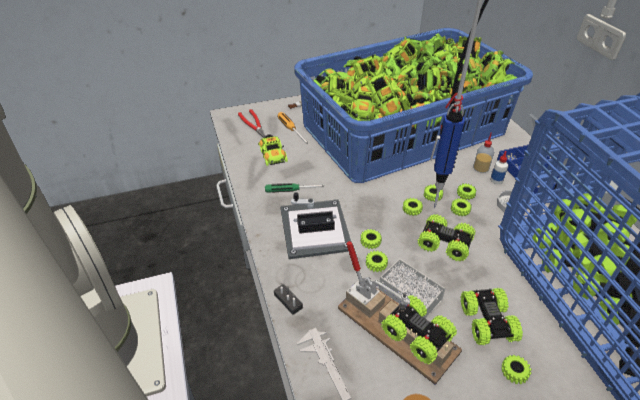

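View pics/top0.png

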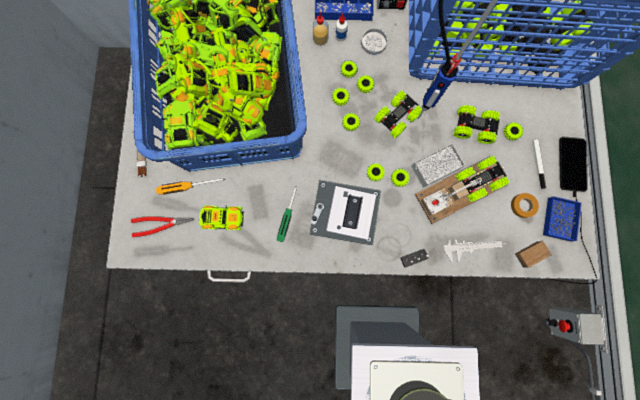

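The side view shows the base with its plate around (315,228) and the green screwdriver just left of the latch. The top view shows the base around (346,211), with the latch at its left edge, about (318,210). I'll enlarge both.

```bash
python3 - <<'E'
import cv2, numpy as np
a=cv2.imread("pics/side0.png")[185:270,265:365]; b=cv2.imread("pics/top0.png")[165:255,295:395]
A=cv2.resize(a,None,fx=6,fy=6,interpolation=cv2.INTER_CUBIC)
B=cv2.resize(b,None,fx=6,fy=6,interpolation=cv2.INTER_CUBIC)
cv2.imwrite("pics/crA.png",A);cv2.imwrite("pics/crB.png",B)
E
```

```text
(no output)
```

View pics/crA.png

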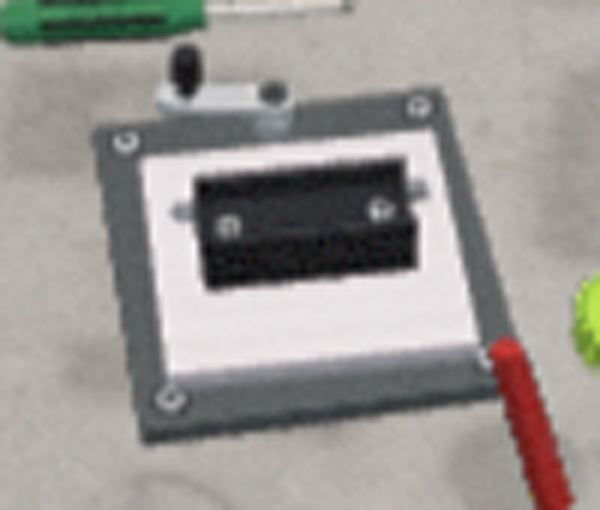

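View pics/crB.png

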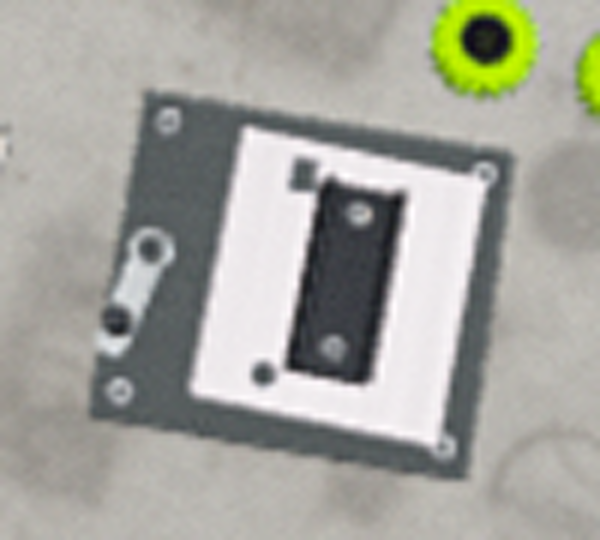

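The crops are clear. In the top crop the base's corners are at about (147,92), (514,152), (467,478) and (92,417), and the plate's at (243,127), (486,173), (442,447) and (190,393). The latch stud at (117,318) has swung slightly outward. I'll fit the known models to the edges with sub-pixel refinement.

```bash
cat > fit.py <<'E'
import cv2, numpy as np
from scipy.optimize import least_squares
from scipy.ndimage import map_coordinates
from bench import vision
CAL={c:vision.calibration(c) for c in ("side","top")}
def proj(c,P):
    k=CAL[c]; K=np.array([[k["fx"],0,k["cx"]],[0,k["fy"],k["cy"]],[0,0,1.]])
    return cv2.projectPoints(np.asarray(P,float).reshape(-1,3),k["rvec"],k["tvec"],K,None)[0].reshape(-1,2)
def Rz(a): return np.array([[np.cos(a),-np.sin(a),0],[np.sin(a),np.cos(a),0],[0,0,1]])
def Rx(a): return np.array([[1,0,0],[0,np.cos(a),-np.sin(a)],[0,np.sin(a),np.cos(a)]])
def toworld(b,P): return np.asarray(P)@Rz(b[2]).T+[b[0],b[1],0]
def base_poly(c,b):
    P=[[sx*.075,sy*.085,z] for sx in(-1,1) for sy in(-1,1) for z in(0,.012)]
    return cv2.convexHull(proj(c,toworld(b,P)).astype(np.float32))[:,0]
def plate_pts(p,b,P):  # p: back-middle x,y in base, yaw, tilt
    Q=(np.asarray(P,float)+[0,.055,0])@Rx(p[3]).T@Rz(p[2]).T+[p[0],p[1],.012]
    return toworld(b,Q)
def plate_poly(c,p,b):
    P=[[-.06,-.055,.01],[.06,-.055,.01],[.06,.055,.01],[-.06,.055,.01]]
    return proj(c,plate_pts(p,b,P))
def resid(img,poly,w=3.0,n=30):
    ctr=poly.mean(0); out=[]; t=np.linspace(-w,w,25)
    for i in range(len(poly)):
        a,d=poly[i],poly[(i+1)%len(poly)]; e=d-a; L=np.hypot(*e)
        if L<12: continue
        nv=np.array([e[1],-e[0]])/L
        if nv@((a+d)/2-ctr)<0: nv=-nv
        q=a+np.linspace(.08,.92,n)[:,None]*e
        s=q[:,None]+t[None,:,None]*nv
        v=map_coordinates(img,[s[...,1],s[...,0]],order=1)
        g=np.abs(np.gradient(v,axis=1)); out.append((g,q,nv,t))
    return out
def fit(imgs,polyf,x0,pol,it=8,w0=3.0):
    """edge search then least squares, iterated; pol=+1 brighter outside"""
    x=np.array(x0,float); cams=list(imgs)
    for k in range(it):
        w=max(1.5,w0-k*.3); T=[]
        for c in cams:
            poly=polyf(c,x); ctr=poly.mean(0); t=np.linspace(-w,w,31)
            for i in range(len(poly)):
                a,d=poly[i],poly[(i+1)%len(poly)]; e=d-a; L=np.hypot(*e)
                if L<8: continue
                nv=np.array([e[1],-e[0]])/L
                if nv@((a+d)/2-ctr)<0: nv=-nv
                q=a+np.linspace(.1,.9,30)[:,None]*e
                s=q[:,None]+t[None,:,None]*nv
                g=np.clip(pol*np.gradient(map_coordinates(imgs[c],[s[...,1],s[...,0]],order=1),axis=1),0,None)
                j=g.argmax(1); wt=g*(np.abs(t[None]-t[j][:,None])<.8)
                off=(wt*t).sum(1)/np.maximum(wt.sum(1),1e-6)
                ok=wt.max(1)>1
                T+= [(c,i,lam,off_,nv,qq) for lam,off_,o,qq in zip(np.linspace(.1,.9,30),off,ok,q) if o]
        def f(y):
            P={c:polyf(c,y) for c in cams}
            r=[]
            for c,i,lam,o,nv,qq in T:
                po=P[c]; r.append((po[i]*(1-lam)+po[(i+1)%len(po)]*lam-qq)@nv-o)
            return np.array(r)
        s=least_squares(f,x,loss="soft_l1",f_scale=.3,x_scale=[.01,.01,.05,.05][:len(x)]); x=s.x
    return x,np.sqrt(np.median(f(x)**2))
def ray(c,uv,z):
    k=CAL[c]; R=cv2.Rodrigues(k["rvec"])[0]; o=-R.T@k["tvec"]
    d=R.T@[(uv[0]-k["cx"])/k["fx"],(uv[1]-k["cy"])/k["fy"],1]
    return o+d*(z-o[2])/d[2]
def crop(uv,o): return (np.array(uv)+.5)/6-.5+o
def gray(a): return cv2.cvtColor(a,cv2.COLOR_BGR2GRAY).astype(float)
E
cat > run0.py <<'E'
from fit import *
I={"side":gray(cv2.imread("pics/side0.png")),"top":gray(cv2.imread("pics/top0.png"))}
for c in I: k=CAL[c]; print(c,"cam at",np.round(-cv2.Rodrigues(k["rvec"])[0].T@k["tvec"],3))
oT=np.array([295,165])
cb=np.array([ray("top",crop(u,oT),.012)[:2] for u in [(147,92),(514,152),(467,478),(92,417)]])
d=cb[0]-cb[3]+cb[1]-cb[2]; b0=[*cb.mean(0),np.arctan2(d[1],d[0])]
print("hand base",np.round(b0,4), np.round(np.linalg.norm(cb-np.roll(cb,1,0),axis=1),4))
B={}
for cs in (["top"],["side"],["top","side"]):
    b,e=fit({c:I[c] for c in cs},base_poly,b0,+1); B["".join(cs)]=b; print(cs,"base",np.round(b,4),np.degrees(b[2]).round(2),e.round(3))
for cs,bb in ((["top"],"top"),(["side"],"side"),(["top","side"],"topside")):
    b=B[bb]
    for tl in (1,0):
        f=lambda c,p: plate_poly(c,[*p[:3],np.radians(5) if tl else p[3]],b)
        p,e=fit({c:I[c] for c in cs},f,[-.005,-.068,0] if tl else [-.005,-.068,0,.087],-1)
        print(cs,"plate back mm",np.round(p[:2]*1e3,2),"deg",np.degrees(p[2:]).round(2),e.round(3))
b=B["top"]
for n,u,z in (("round",(263,373),.027),("slot",(303,175),.027),("stud",(117,318),.055),("pivot",(150,248),.035)):
    w=ray("top",crop(u,oT),z); print(n,np.round(w,4),"base mm",np.round((w-[b[0],b[1],0])@Rz(b[2])*1e3,1))
np.save("base.npy",np.array([B["top"],B["side"],B["topside"]]))
E
python3 run0.py
```

```text
side cam at [ 0.249 -0.585  0.829]
top cam at [0.358 0.235 0.969]
hand base [ 0.4913  0.1816 -0.1405] [0.1487 0.1677 0.1479 0.167 ]
['top'] base [ 0.4915  0.1821 -0.1402] -8.04 0.205
['side'] base [ 0.4906  0.1845 -0.1385] -7.93 0.244
['top', 'side'] base [ 0.4909  0.183  -0.1407] -8.06 0.277
['top'] plate back mm [ -2.95 -69.08] deg [-2.34] 0.224
['top'] plate back mm [ -2.96 -69.22] deg [-2.38  4.5 ] 0.231
['side'] plate back mm [ -2.57 -70.19] deg [-2.34] 0.107
['side'] plate back mm [ -2.6 -70.3] deg [-2.34  5.21] 0.096
['top', 'side'] plate back mm [ -2.78 -69.46] deg [-2.3] 0.209
['top', 'side'] plate back mm [ -2.79 -69.48] deg [-2.26  5.51] 0.195
round [0.4491 0.2002 0.027 ] base mm [-44.5  12.   27. ]
slot [0.5373 0.1839 0.027 ] base mm [45.1  8.3 27. ]
stud [0.4684 0.2636 0.055 ] base mm [-34.3  77.5  55. ]
pivot [0.5018 0.2507 0.035 ] base mm [ 0.6 69.4 35. ]
```

```bash
python3 - <<'E'
from fit import *
print("wheel3",ray("top",crop((485,40),[295,165]),.021).round(3))
hsv=cv2.cvtColor(cv2.imread("pics/top0.png"),cv2.COLOR_BGR2HSV)
m=cv2.inRange(hsv,(0,120,80),(8,255,255))|cv2.inRange(hsv,(172,120,80),(180,255,255))
ys,xs=np.nonzero(m[150:260,395:480]); print("red top px",xs.min()+395,xs.max()+395,ys.min()+150,ys.max()+150)
for z in (.05,.1,.15,.2): 
    print(z,"top px ray",ray("top",(xs.mean()+395,ys.mean()+150),z).round(3),"side handle top ray",ray("side",(349,242),z).round(3),"side low",ray("side",(358,271),z).round(3))
from bench import spotter
for n in ("wheel_3","bit_holder","screwdriver_green"): print(n,[(np.round(d["point"],3).tolist(),round(float(d["conf"]),2)) for d in spotter.boxes_of("top",n)[:3]])
E
```

```text
wheel3 [0.602 0.103 0.021]
red top px 432 475 179 204
0.05 top px ray [ 0.538 -0.092  0.05 ] side handle top ray [0.536 0.075 0.05 ] side low [ 0.525 -0.007  0.05 ]
0.1 top px ray [ 0.528 -0.074  0.1  ] side handle top ray [0.518 0.033 0.1  ] side low [ 0.507 -0.044  0.1  ]
0.15 top px ray [ 0.518 -0.056  0.15 ] side handle top ray [ 0.499 -0.01   0.15 ] side low [ 0.489 -0.081  0.15 ]
0.2 top px ray [ 0.508 -0.038  0.2  ] side handle top ray [ 0.481 -0.052  0.2  ] side low [ 0.472 -0.118  0.2  ]
wheel_3 [([0.601, 0.103, 0.017], 0.74), ([0.483, 0.258, 0.036], 0.6), ([0.59, 0.033, 0.021], 0.48)]
bit_holder [([0.374, -0.001, 0.018], 0.63), ([0.478, 0.256, 0.033], 0.25)]
screwdriver_green [([0.457, 0.34, 0.016], 0.57)]
```

Emit:
play_rows(
  series=[
    [0.3,-0.25,0,0,0,-0.28],
    [0.6,-0.5,0,0,0,-0.56],
    [0.8,-0.75,0,0,0,-0.84],
    [0.9,-1,0,0,0,-1],
    [0.9,-1,0,0,0,-1],
  ],
  fingers=1,
)

```text
time: 1.65
ee_pos: [0.2901, -0.396, 0.4051]
eef_rot: [0.905, 0.426, 0.0, -0.0]
ft_force: [0.2, -0.3, 0.6]
width: 0.087
grip_force: 0.0
```

Emit:
play_rows(
  series=[
    [0.2,0,-0.3,0,0,-0.25],
    [0.5,-0.1,-0.6,0,0,-0.5],
    [0.8,-0.14,-0.7,0,0,-0.75],
    [1,-0.14,-0.7,0,0,-1],
    [1,-0.14,-0.7,0,0,-1],
  ],
)

```text
time: 2.15
ee_pos: [0.3719, -0.2683, 0.5118]
eef_rot: [0.763, 0.646, 0.001, 0.002]
ft_force: [0.6, 0.3, 0.7]
width: 0.0874
grip_force: 0.0
```

Emit:
play_rows(
  series=[
    [0.3,0,0,0,0,-0.05],
    [0.6,0.1,0,0,0,-0.05],
    [0.9,0.15,0,0,0,-0.05],
    [1,0.2,0,0,0,-0.05],
    [1,0.2,0,0,0,-0.05],
  ],
)

```text
time: 2.65
ee_pos: [0.4257, -0.1288, 0.5099]
eef_rot: [0.758, 0.653, 0.0, 0.0]
ft_force: [0.0, -1.0, -0.3]
width: 0.0871
grip_force: 0.0
```

Emit:
play_rows(
  series=[
    [0.3,0,0,0,0,0],
    [0.6,0.1,0,0,0,0],
    [0.9,0.15,0,0,0,0],
    [1,0.15,0,0,0,0],
    [1,0.15,0,0,0,0],
  ],
)

```text
time: 3.15
ee_pos: [0.47, 0.0151, 0.5096]
eef_rot: [0.758, 0.652, 0.0, -0.0]
ft_force: [-0.8, -0.2, -0.2]
width: 0.087
grip_force: 0.0
```

```bash
cat > where.py <<'E'
from fit import *
from bench import status
from scipy.spatial.transform import Rotation as R
def where(b=None):
    b=np.load("base.npy")[2] if b is None else b
    s=status.read_state(); M=R.from_quat(s["eef_rot"]).as_matrix()
    q=(np.array(s["ee_pos"])-[b[0],b[1],0])@Rz(b[2])*1e3
    yaw=np.degrees(np.arctan2(M[1,0],M[0,0])-b[2])
    print("t",round(s["time"],2),"TCP base mm",q.round(1),"tip z",round(q[2]-182,1),"tool yaw in base",yaw.round(2),"tilt",np.degrees(np.arccos(-M[2,2])).round(2),"F base",(np.array(s["ft_force"])@Rz(b[2])).round(2),"w",round(s["width"],4))
    return q,yaw,M
if __name__=="__main__": where()
E
python3 where.py
```

```text
t 3.15 TCP base mm [   2.8 -169.2  509.6] tip z 327.6 tool yaw in base 89.48 tilt 0.03 F base [-0.74 -0.33 -0.19] w 0.087
```

Emit:
play_rows(
  series=[
    [0.25,-0.03,0.3,0,0,-0.02],
    [0.51,-0.03,0.6,0,0,-0.02],
    [0.51,-0.03,0.9,0,0,-0.02],
    [0.51,-0.03,1,0,0,-0.02],
  ],
)

```text
time: 3.55
ee_pos: [0.4761, 0.0891, 0.3561]
eef_rot: [0.756, 0.655, -0.002, -0.001]
ft_force: [0.1, -0.8, 0.4]
width: 0.0869
grip_force: 0.0
```

Emit:
play_rows(
  series=[
    [0,0,0.3,0,0,0],
    [0,0,0.6,0,0,0],
    [0,0,0.9,0,0,0],
    [0,0,1,0,0,0],
    [0,0,1,0,0,0],
  ],
)

```text
time: 4.05
ee_pos: [0.4765, 0.0887, 0.2082]
eef_rot: [0.756, 0.655, -0.002, -0.001]
ft_force: [-0.2, 0.6, 1.2]
width: 0.087
grip_force: 0.0
```

```bash
python3 where.py
```

```text
t 4.05 TCP base mm [ -1.  -95.4 208.2] tip z 26.2 tool yaw in base 89.85 tilt 0.24 F base [-0.24  0.54  1.23] w 0.087
```

Emit:
play_rows(
  series=[
    [0,0,0.035,0,0,0],
    [0,0,0.067,0,0,0],
    [0,0,0.067,0,0,0],
    [0.04,0,0.067,0,0,0],
    [0.08,0,0.067,0,0,0],
  ],
)

```text
time: 4.55
ee_pos: [0.4789, 0.1027, 0.2004]
eef_rot: [0.755, 0.655, 0.0, 0.001]
ft_force: [1.0, -3.2, 0.5]
width: 0.087
grip_force: 1.1
```

Emit:
play_rows(
  series=[
    [0.015,0,0,0,0,0],
    [0.03,0,0,0,0,0],
    [0.045,0,0,0,0,0],
    [0.06,0,0,0,0,0],
  ],
)

```text
time: 4.95
ee_pos: [0.4798, 0.1112, 0.1997]
eef_rot: [0.755, 0.655, -0.0, 0.0]
ft_force: [0.8, -3.0, 1.8]
width: 0.0873
grip_force: 1.5
```

```bash
cat > look.py <<'E'
import sys
from where import *
from bench import vision
tag=sys.argv[1]; p0=[float(v) for v in sys.argv[2:5]]; tl=float(sys.argv[5])
q=where()
B=dict(zip(("top","side"),np.load("base.npy")))
for c in ("side","top"):
    a=vision.camera(c); cv2.imwrite(f"pics/{c}{tag}.png",a); g=gray(a)
    p,e=fit({c:g},lambda c,p: plate_poly(c,[*p[:3],np.radians(tl)],B[c]),[p0[0]/1e3,p0[1]/1e3,np.radians(p0[2])],-1)
    p4,e4=fit({c:g},lambda c,p: plate_poly(c,p,B[c]),[*p,np.radians(tl)],-1)
    print(c,"back mm",(p[:2]*1e3).round(2),"yaw",np.degrees(p[2]).round(2),e.round(3)," free tilt:",(p4[:2]*1e3).round(2),np.degrees(p4[2:]).round(2),e4.round(3))
E
python3 look.py 1 -2.8 -68 -1 5
```

```text
t 4.95 TCP base mm [ -0.9 -72.6 199.7] tip z 17.7 tool yaw in base 89.96 tilt 0.03 F base [ 1.2  -2.83  1.79] w 0.0873
side back mm [ -2.89 -61.92] yaw -0.51 0.149  free tilt: [ -2.78 -62.24] [-0.82  2.69] 0.189
top back mm [ -3.96 -58.59] yaw -0.57 0.273  free tilt: [ -4.81 -40.67] [ 1.71 29.99] 0.232
```

Emit:
play_rows(
  series=[
    [0.01,0,0,0,0,0],
    [0.02,0,0,0,0,0],
    [0.03,0,0,0,0,0],
    [0.04,0,0,0,0,0],
    [0.04,0,0,0,0,0],
  ],
)

```text
time: 5.55
ee_pos: [0.4808, 0.1172, 0.1997]
eef_rot: [0.755, 0.655, 0.0, 0.0]
ft_force: [0.7, -2.1, 0.5]
width: 0.0873
grip_force: 0.8
```

```bash
python3 look.py 2 -2.8 -56.5 0 4; python3 - <<'E'
import cv2,numpy as np
a=cv2.imread("pics/side2.png")[185:270,265:365]; b=cv2.imread("pics/top2.png")[165:255,295:395]
f=lambda i:cv2.resize(i,(400,360),interpolation=cv2.INTER_CUBIC)
cv2.imwrite("pics/cr2.png",np.hstack([f(a),f(b)]))
E
```

```text
t 5.55 TCP base mm [ -0.8 -66.6 199.7] tip z 17.7 tool yaw in base 89.96 tilt 0.02 F base [ 0.98 -1.97  0.54] w 0.0873
side back mm [ -1.14 -55.21] yaw -0.32 0.266  free tilt: [ -1.11 -55.19] [-0.13  3.36] 0.181
top back mm [ -1.32 -53.1 ] yaw 0.2 0.198  free tilt: [ -2.81 -34.21] [ 1.96 30.94] 0.334
```

View pics/cr2.png

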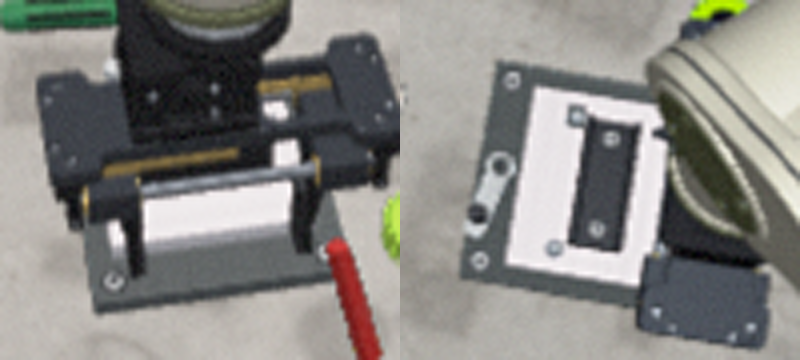

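The top crop shows the pins as light spots inside both holes, the round hole at (555,248) and the slot at (577,117). The gripper hides the back edge, so I'll fit only the edges that are visible.

```bash
python3 - <<'E'
import re
s=open("fit.py").read()
i=s.index("def resid"); j=s.index("def fit("); s=s[:i]+s[j:]
s=s.replace("it=8,w0=3.0):","it=8,w0=3.0,use=None):").replace("if L<8: continue","if L<8 or (use and i not in use): continue\n                lo,hi=use[i] if use else (.1,.9)")
s=s.replace("np.linspace(.1,.9,30)","np.linspace(lo,hi,30)")
open("fit.py","w").write(s)
E
cat > part.py <<'E'
import sys
from fit import *
tag=sys.argv[1]; B=np.load("base.npy"); g=gray(cv2.imread(f"pics/top{tag}.png"))
for tl in (0,1.5,3,5):
    p,e=fit({"top":g},lambda c,p: plate_poly(c,[*p[:3],np.radians(tl)],B[0]),[0,-.055,0],-1,use={1:(.75,.95),2:(.05,.95),3:(.05,.6)})
    print(tl,(p[:2]*1e3).round(2),np.degrees(p[2]).round(2),e.round(3),"round top px",proj("top",plate_pts([*p,np.radians(tl)],B[0],[[-.045,.025,.01],[.045,.025,.01]])).round(2).tolist())
print("pins",proj("top",toworld(B[0],[[-.045,.025,.02],[.045,.025,.02]])).round(2).tolist())
a=cv2.imread(f"pics/top{tag}.png")
b=[cv2.resize(a[v-8:v+8,u-8:u+8],(390,390),interpolation=cv2.INTER_NEAREST) for u,v in np.round(proj("top",toworld(B[0],[[-.045,.025,.02],[.045,.025,.02]]))).astype(int)]
cv2.imwrite(f"pics/holes{tag}.png",np.hstack(b)); print(np.round(proj("top",toworld(B[0],[[-.045,.025,.02],[.045,.025,.02]]))))
E
python3 part.py 2
```

```text
0 [ -1.74 -54.09] -0.61 0.179 round top px [[332.86, 226.57], [338.57, 193.42]]
1.5 [ -1.62 -53.94] -0.31 0.144 round top px [[333.0, 226.63], [338.54, 193.38]]
3 [ -1.68 -53.67] -0.13 0.107 round top px [[333.08, 226.68], [338.53, 193.35]]
5 [ -1.79 -53.13] 0.13 0.105 round top px [[333.16, 226.77], [338.47, 193.31]]
pins [[333.42, 226.4], [338.75, 193.27]]
[[333. 226.]
 [339. 193.]]
```

View pics/holes2.png

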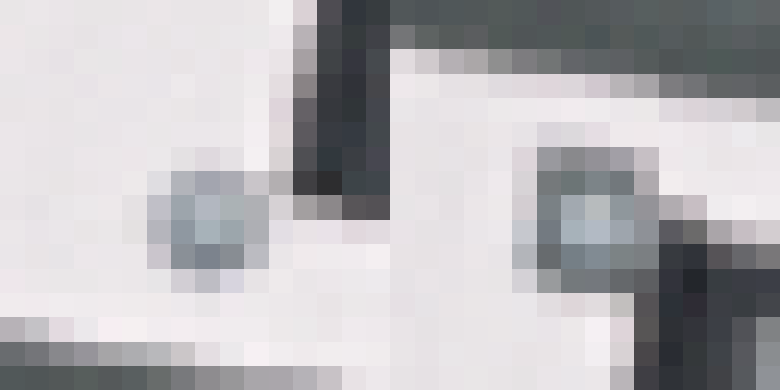

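Left panel: the pin is centred in the round hole, within about half a pixel. Right panel: the pin is inside the slot. I'll back off, rise and measure again without the gripper in the way.

Emit:
play_rows(
  series=[
    [-0.05,0,0,0,0,0],
    [-0.15,0,0,0,0,0],
    [-0.15,0,-0.3,0,0,0],
    [-0.2,0,-0.6,0,0,0],
    [-0.2,0,-0.9,0,0,0],
  ],
)

```text
time: 6.15
ee_pos: [0.4759, 0.0867, 0.336]
eef_rot: [0.755, 0.655, -0.0, -0.0]
ft_force: [1.7, -0.4, -0.0]
width: 0.0869
grip_force: 0.0
```

```bash
python3 look.py 3 -1 -55 0 0; python3 part.py 3; python3 - <<'E'
import cv2,numpy as np
a=cv2.imread("pics/side3.png")[185:270,265:365]; b=cv2.imread("pics/top3.png")[165:255,295:395]
f=lambda i:cv2.resize(i,(400,360),interpolation=cv2.INTER_CUBIC)
cv2.imwrite("pics/cr3.png",np.hstack([f(a),f(b)]))
E
```

```text
t 6.15 TCP base mm [ -1.4 -97.4 336. ] tip z 154.0 tool yaw in base 89.96 tilt 0.06 F base [ 1.71 -0.16 -0.04] w 0.0869
side back mm [ -0.78 -55.22] yaw -0.26 0.159  free tilt: [ -0.84 -55.54] [-0.24  0.49] 0.115
top back mm [ -0.96 -54.75] yaw -0.14 0.169  free tilt: [ -1.17 -54.2 ] [0.08 2.98] 0.132
0 [ -1.37 -54.32] -0.39 0.192 round top px [[333.01, 226.57], [338.59, 193.41]]
1.5 [ -1.42 -54.05] -0.2 0.126 round top px [[333.08, 226.62], [338.56, 193.37]]
3 [ -1.66 -53.8 ] -0.1 0.095 round top px [[333.14, 226.7], [338.57, 193.36]]
5 [ -1.84 -53.27] 0.07 0.104 round top px [[333.19, 226.76], [338.54, 193.31]]
pins [[333.42, 226.4], [338.75, 193.27]]
[[333. 226.]
 [339. 193.]]
```

View pics/cr3.png

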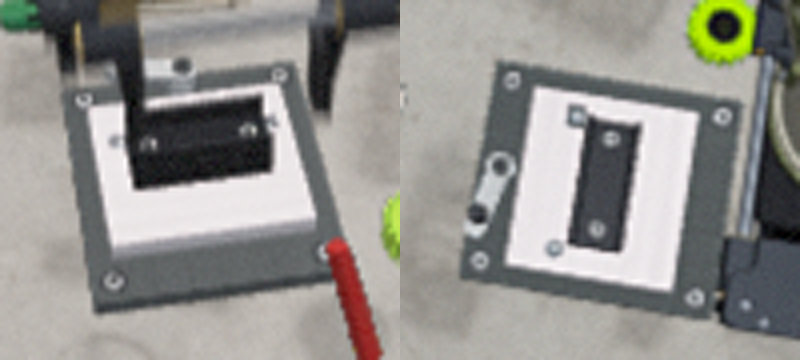

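The gripper still hides part of the side view, but the plate looks aligned, with a pin showing in each hole. I'll rise further for a clean tilt estimate.

Emit:
play_rows(
  series=[
    [0,0,-0.3,0,0,0],
    [0,0,-0.6,0,0,0],
    [0,0,-0.9,0,0,0],
    [0,0,-1,0,0,0],
  ],
)

```text
time: 6.65
ee_pos: [0.4765, 0.0881, 0.4887]
eef_rot: [0.755, 0.656, 0.002, 0.002]
ft_force: [-0.3, 0.4, -0.5]
width: 0.0864
grip_force: 0.0
```

```bash
python3 look.py 4 -1 -55 0 0; python3 - <<'E'
from fit import *
B=np.load("base.npy")
from scipy.stats import describe
I={c:gray(cv2.imread(f"pics/{c}4.png")) for c in("top","side")}
# refit base per view, then plate with tilt + side hypotheses
for c,b in (("top",B[0]),("side",B[1])):
    b2,e=fit({c:I[c]},base_poly,b,1); print(c,"base",b2.round(4))
    for tl in (0,1,2,3,5):
        p,e=fit({c:I[c]},lambda c,p: plate_poly(c,[*p[:3],np.radians(tl)],b2),[0,-.055,0],-1); print(c,tl,(p[:2]*1e3).round(2),np.degrees(p[2]).round(2),e.round(3))
E
```

```text
t 6.65 TCP base mm [ -1.  -96.  488.7] tip z 306.7 tool yaw in base 90.0 tilt 0.3 F base [-0.39  0.36 -0.51] w 0.0864
side back mm [ -0.73 -55.19] yaw -0.2 0.174  free tilt: [ -0.76 -55.62] [-0.15  0.57] 0.117
top back mm [ -1.2  -54.59] yaw -0.23 0.224  free tilt: [ -1.43 -54.03] [-0.01  3.13] 0.197
top base [ 0.4915  0.1821 -0.1402]
top 0 [ -1.19 -54.61] -0.27 0.223
top 1 [ -1.24 -54.45] -0.16 0.209
top 2 [ -1.32 -54.2 ] -0.07 0.214
top 3 [ -1.39 -54.  ] 0.0 0.208
top 5 [ -1.53 -53.6 ] 0.14 0.204
side base [ 0.4907  0.1845 -0.1381]
side 0 [ -0.86 -55.24] -0.23 0.165
side 1 [ -0.86 -55.99] -0.07 0.128
side 2 [ -0.86 -56.65] 0.08 0.241
side 3 [ -0.86 -56.83] 0.25 0.249
side 5 [ -0.95 -56.7 ] 0.45 0.23
```

The plate looks seated: tilt about 0.5°, offset about 1 mm. Now the latch. The stud is at base (-34,77), so I'll close the fingers and come down on its +y side.

Emit:
play_rows(
  series=[
    [0.3,-0.1,0,0,0,0],
    [0.6,-0.22,0,0,0,0],
    [0.9,-0.22,0,0,0,0],
    [1,-0.22,0.2,0,0,0],
    [1,-0.22,0.3,0,0,0],
  ],
  fingers=-1,
)

```text
time: 7.25
ee_pos: [0.4636, 0.2429, 0.4363]
eef_rot: [0.754, 0.657, -0.001, -0.001]
ft_force: [0.3, -0.4, 0.1]
width: 0.0549
grip_force: 0.0
```

Emit:
play_rows(
  series=[
    [0.2,0,0,0,0,0],
    [0.31,0,0.3,0,0,0],
    [0.31,0,0.6,0,0,0],
    [0.31,0,0.9,0,0,0],
    [0.31,0,0.9,0,0,0],
  ],
)

```text
time: 7.75
ee_pos: [0.4699, 0.2841, 0.2985]
eef_rot: [0.755, 0.655, -0.005, -0.001]
ft_force: [0.6, -1.2, 0.1]
width: 0.015
grip_force: 0.0
```

```bash
python3 where.py
```

```text
t 7.75 TCP base mm [-35.   97.1 298.5] tip z 116.5 tool yaw in base 89.97 tilt 0.61 F base [ 0.75 -1.11  0.08] w 0.015
```

Emit:
play_rows(
  series=[
    [0.02,0,0.1,0,0,0],
    [0.02,0,0.3,0,0,0],
    [0.02,0,0.5,0,0,0],
    [0.02,0,0.5,0,0,0],
    [0.02,0,0.5,0,0,0],
  ],
)

```text
time: 8.25
ee_pos: [0.4724, 0.2901, 0.2314]
eef_rot: [0.755, 0.655, 0.001, 0.0]
ft_force: [0.7, 0.3, 0.9]
width: 0.0005
grip_force: 0.0
```

```bash
python3 where.py
```

```text
t 8.25 TCP base mm [-33.4 103.4 231.4] tip z 49.4 tool yaw in base 89.96 tilt 0.08 F base [0.67 0.37 0.93] w 0.0005
```

Emit:
play_rows(
  series=[
    [0,0,0.07,0,0,0],
    [-0.02,0,0.07,0,0,0],
    [-0.04,0,0.07,0,0,0],
    [-0.07,0,0.07,0,0,0],
    [-0.1,0,0.07,0,0,0],
  ],
)

```text
time: 8.75
ee_pos: [0.4696, 0.2748, 0.2196]
eef_rot: [0.755, 0.656, 0.0, -0.0]
ft_force: [-2.0, 2.5, -0.5]
width: 0.0003
grip_force: 1.2
```

Emit:
play_rows(
  series=[
    [-0.03,0,0,0,0,0],
    [-0.06,0,0,0,0,0],
    [-0.09,0,0,0,0,0],
    [-0.12,0,0,0,0,0],
    [-0.14,0,0,0,0,0],
  ],
)

```text
time: 9.25
ee_pos: [0.4675, 0.2535, 0.2195]
eef_rot: [0.755, 0.655, 0.001, 0.0]
ft_force: [5.5, 3.5, -3.1]
width: 0.0005
grip_force: 3.2
```

```bash
python3 where.py
```

```text
t 9.25 TCP base mm [-33.   66.6 219.5] tip z 37.5 tool yaw in base 89.93 tilt 0.12 F base [ 4.93  4.23 -3.07] w 0.0005
```

```bash
python3 - <<'E'
import cv2,numpy as np
from bench import vision
a=vision.camera("side"); b=vision.camera("top"); cv2.imwrite("pics/side5.png",a); cv2.imwrite("pics/top5.png",b)
f=lambda i:cv2.resize(i,(400,360),interpolation=cv2.INTER_CUBIC)
cv2.imwrite("pics/cr5.png",np.hstack([f(a[170:255,265:365]),f(b[165:255,295:395])]))
E
```

```text
(no output)
```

View pics/cr5.png

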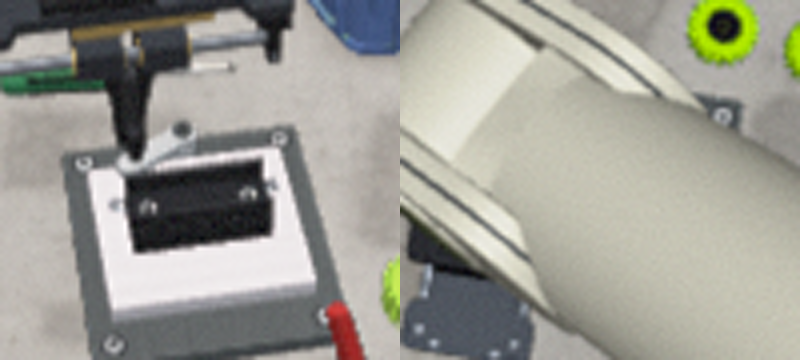

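The side crop shows the latch arm already swinging over the plate edge, from the pivot at (180,130) to the arm end at (130,165), and the plate still in place. I'll move the finger round to the stud's -x side.

Emit:
play_rows(
  series=[
    [0.06,0,0,0,0,0],
    [0.06,-0.1,0,0,0,0],
    [0.06,-0.2,0,0,0,0],
    [-0.05,-0.2,0,0,0,0],
    [-0.13,-0.2,0,0,0,0],
  ],
)

```text
time: 9.85
ee_pos: [0.4326, 0.2388, 0.2189]
eef_rot: [0.755, 0.656, -0.001, 0.0]
ft_force: [0.6, -0.8, -0.1]
width: 0.0004
grip_force: 0.0
```

```bash
python3 where.py; python3 - <<'E'
import cv2,numpy as np
from bench import vision
a=vision.camera("side"); cv2.imwrite("pics/side6.png",a)
E
```

```text
t 9.85 TCP base mm [-65.6  47.1 218.9] tip z 36.9 tool yaw in base 90.09 tilt 0.09 F base [ 0.72 -0.7  -0.11] w 0.0004
```

Emit:
play_rows(
  series=[
    [0,0.03,0,0,0,0],
    [0,0.06,0,0,0,0],
    [-0.01,0.09,0,0,0,0],
    [-0.02,0.12,0,0,0,0],
    [-0.03,0.15,0,0,0,0],
  ],
)

```text
time: 10.4
ee_pos: [0.4547, 0.2312, 0.2184]
eef_rot: [0.755, 0.656, -0.003, -0.001]
ft_force: [-14.7, -5.3, 6.5]
width: 0.0005
grip_force: 6.9
```

Emit:
play_rows(
  series=[
    [-0.01,0.025,0,0,0,0],
    [-0.02,0.05,0,0,0,0],
    [-0.03,0.075,0,0,0,0],
    [-0.03,0.1,0,0,0,0],
    [-0.03,0.1,0,0,0,0],
  ],
)

```text
time: 10.9
ee_pos: [0.4707, 0.2247, 0.219]
eef_rot: [0.755, 0.655, -0.0, -0.0]
ft_force: [0.0, -0.3, 0.1]
width: 0.0004
grip_force: 0.3
```

```bash
python3 where.py; python3 - <<'E'
import cv2,numpy as np
from bench import vision
a=vision.camera("side"); cv2.imwrite("pics/side7.png",a)
cv2.imwrite("pics/cr7.png",cv2.resize(a[170:255,265:365],(600,510),interpolation=cv2.INTER_CUBIC))
E
```

```text
t 10.9 TCP base mm [-25.9  38.4 219. ] tip z 37.0 tool yaw in base 89.94 tilt 0.01 F base [ 0.09 -0.34  0.14] w 0.0004
```

View pics/cr7.png

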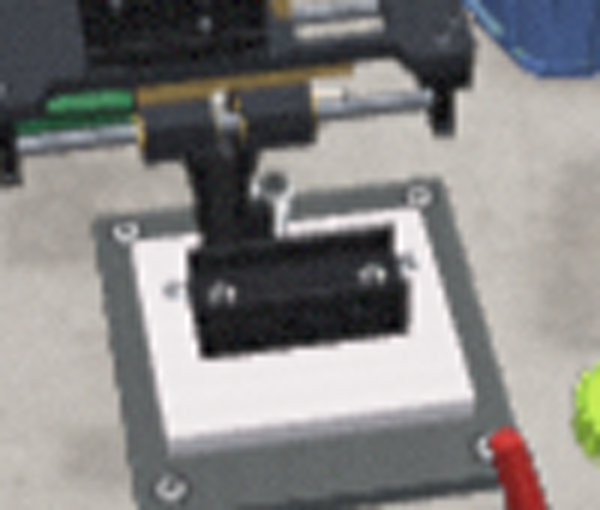

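The side crop shows the arm close to square, running from the pivot at (273,185) straight towards the cradle. I'll nudge a little further until the stop is felt.

Emit:
play_rows(
  series=[
    [0,0.01,0,0,0,0],
    [0,0.02,0,0,0,0],
    [0,0.025,0,0,0,0],
    [0,0.03,0,0,0,0],
  ],
)

```text
time: 11.35
ee_pos: [0.4747, 0.2242, 0.2192]
eef_rot: [0.755, 0.656, 0.0, 0.0]
ft_force: [-1.7, -0.0, -0.2]
width: 0.0003
grip_force: 0.8
```

Emit:
play_rows(
  series=[
    [0,-0.03,0,0,0,0],
    [0,-0.1,0,0,0,0],
    [0,-0.15,-0.3,0,0,0],
    [0,-0.2,-0.6,0,0,0],
    [0,-0.3,-0.9,0,0,0],
  ],
)

```text
time: 11.85
ee_pos: [0.4292, 0.2308, 0.3554]
eef_rot: [0.755, 0.656, -0.0, -0.0]
ft_force: [1.4, -0.6, 1.3]
width: 0.0008
grip_force: 0.0
```

Emit:
play_rows(
  series=[
    [-0.3,-0.1,-0.3,0,0,0],
    [-0.6,-0.1,-0.6,0,0,0],
    [-0.9,-0.1,-0.6,0,0,0],
    [-1,0,-0.6,0,0,0],
    [-1,0,-0.6,0,0,0],
  ],
)

```text
time: 12.35
ee_pos: [0.409, 0.0781, 0.4448]
eef_rot: [0.758, 0.653, 0.0, 0.002]
ft_force: [0.1, -0.1, 0.3]
width: 0.0006
grip_force: 0.0
```

```bash
python3 look.py 8 -1 -55 0 0; python3 - <<'E'
import cv2,numpy as np
a=cv2.imread("pics/side8.png")[175:265,265:365]; b=cv2.imread("pics/top8.png")[165:255,295:395]
f=lambda i:cv2.resize(i,(400,360),interpolation=cv2.INTER_CUBIC)
cv2.imwrite("pics/cr8.png",np.hstack([f(a),f(b)]))
E
```

```text
t 12.35 TCP base mm [ -66.3 -115.4  444.8] tip z 262.8 tool yaw in base 89.55 tilt 0.23 F base [ 0.09 -0.04  0.29] w 0.0006
side back mm [ -0.74 -55.4 ] yaw -0.24 0.183  free tilt: [ -0.78 -55.8 ] [-0.19  0.58] 0.132
top back mm [ -0.9  -54.75] yaw -0.1 0.183  free tilt: [ -1.12 -54.22] [0.12 2.94] 0.158
```

View pics/cr8.png

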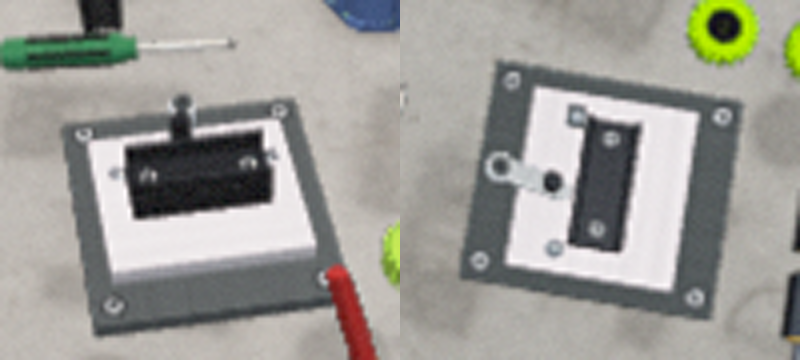

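The arm now lies across the plate edge. In the top panel the pivot is at (100,165) and the stud at (152,182). I'll work out the angle from those.

```bash
python3 - <<'E'
from fit import *
b=np.load("base.npy")[0]; c4=lambda u:(np.array(u)+.5)/4-.5+[295,165]
q=[((ray("top",c4(u),z)-[b[0],b[1],0])@Rz(b[2])*1e3).round(1) for u,z in (((152,182),.055),((100,165),.035))]
print(q); v=q[0]-np.array([0,69,0]); print(np.arctan2(-v[1],-v[0]))
E
```

```text
[array([-7.7, 33.9, 55. ]), array([ 0.8, 69.3, 35. ])]
1.3548439453220482
```

That gives about 1.35 rad, right at the threshold, because the fingertip is thinner than I assumed. I'll go back and push the stud on to its stop.

Emit:
play_rows(
  series=[
    [0.3,0,0.2,0,0,-0.015],
    [0.6,0,0.4,0,0,-0.015],
    [0.9,0.1,0.6,0,0,-0.015],
    [1,0.1,0.9,0,0,-0.015],
    [1,0.1,1,0,0,-0.015],
  ],
)

```text
time: 12.95
ee_pos: [0.4431, 0.2324, 0.2914]
eef_rot: [0.751, 0.661, -0.0, -0.002]
ft_force: [0.0, -0.7, -0.2]
width: 0.0004
grip_force: 0.0
```

```bash
python3 where.py
```

```text
t 12.95 TCP base mm [-54.2  42.3 291.4] tip z 109.4 tool yaw in base 90.75 tilt 0.28 F base [ 0.13 -0.65 -0.16] w 0.0004
```

Emit:
play_rows(
  series=[
    [-0.02,0,0.25,0,0,0],
    [-0.02,0,0.48,0,0,0],
    [-0.02,0,0.48,0,0,0],
    [-0.02,0.06,0.48,0,0,0],
    [-0.02,0.1,0.48,0,0,0],
  ],
)

```text
time: 13.45
ee_pos: [0.4606, 0.2242, 0.2243]
eef_rot: [0.753, 0.659, 0.001, 0.0]
ft_force: [0.4, -0.2, 0.9]
width: 0.0005
grip_force: 0.0
```

```bash
python3 where.py
```

```text
t 13.45 TCP base mm [-35.7  36.6 224.3] tip z 42.3 tool yaw in base 90.44 tilt 0.18 F base [ 0.46 -0.19  0.87] w 0.0005
```

Emit:
play_rows(
  series=[
    [0,0.04,0,0,0,0],
    [0,0.07,0,0,0,0],
    [0,0.1,0,0,0,0],
    [0,0.12,0,0,0,0],
    [0,0.13,0,0,0,0],
  ],
)

```text
time: 13.95
ee_pos: [0.4788, 0.2207, 0.2222]
eef_rot: [0.753, 0.658, -0.0, -0.0]
ft_force: [-1.3, -0.3, 0.7]
width: 0.0008
grip_force: 0.7
```

Emit:
play_rows(
  series=[
    [0,0.005,0,0,0,0],
    [0,0.01,0,0,0,0],
    [0,0.01,0,0,0,0],
  ],
)

```text
time: 14.25
ee_pos: [0.4801, 0.2206, 0.2221]
eef_rot: [0.753, 0.658, -0.0, 0.0]
ft_force: [-0.7, -0.9, -0.1]
width: 0.0005
grip_force: 0.5
```

Emit:
play_rows(
  series=[
    [0,-0.03,0,0,0,0],
    [0,-0.12,0,0,0,0],
    [0,-0.15,-0.3,0,0,0],
    [0,-0.2,-0.6,0,0,0],
    [0,-0.3,-0.9,0,0,0],
  ],
)

```text
time: 14.75
ee_pos: [0.4346, 0.2269, 0.3583]
eef_rot: [0.753, 0.659, -0.0, -0.0]
ft_force: [0.6, -1.2, 0.9]
width: 0.0003
grip_force: 0.0
```

Emit:
play_rows(
  series=[
    [-0.3,-0.1,-0.3,0,0,0],
    [-0.6,-0.1,-0.6,0,0,0],
    [-0.9,-0.1,-0.6,0,0,0],
    [-1,0,-0.6,0,0,0],
    [-1,0,-0.6,0,0,0],
  ],
)

```text
time: 15.25
ee_pos: [0.4156, 0.0737, 0.4478]
eef_rot: [0.755, 0.655, -0.0, 0.002]
ft_force: [-0.1, 1.0, -0.2]
width: 0.0005
grip_force: 0.0
```

```bash
python3 look.py 9 -1 -55 0 0; python3 - <<'E'
from fit import *
b=np.load("base.npy")[0]; out=[]
for t in ("8","9"):
    g=gray(cv2.imread(f"pics/top{t}.png"))
    u,v=np.round(proj("top",toworld(b,[[-3,33.5,55]]*np.array([[1e-3]*3])))[0]).astype(int)
    w=np.clip(150-cv2.GaussianBlur(g,(0,0),.6)[v-4:v+5,u-5:u+4],0,None); yy,xx=np.mgrid[v-4:v+5,u-5:u+4]
    c=[(w*xx).sum()/w.sum(),(w*yy).sum()/w.sum()]
    q=(ray("top",c,.055)-[b[0],b[1],0])@Rz(b[2])*1e3; d=q-[.5,69,0]; print(t,c,q.round(1),np.arctan2(-d[1],-d[0]).round(3))
cv2.imwrite("pics/cr9.png",cv2.resize(cv2.imread("pics/top9.png")[165:255,295:395],(600,540),interpolation=cv2.INTER_CUBIC))
E
```

```text
t 15.25 TCP base mm [ -59.2 -118.7  447.8] tip z 265.8 tool yaw in base 89.94 tilt 0.28 F base [-0.26  0.93 -0.16] w 0.0005
side back mm [ -0.85 -55.34] yaw -0.35 0.174  free tilt: [ -0.83 -55.72] [-0.24  0.57] 0.135
top back mm [ -0.87 -54.72] yaw -0.05 0.192  free tilt: [ -1.19 -54.16] [0.07 3.01] 0.158
8 [np.float64(332.5342548046015), np.float64(210.18093029787886)] [-7.8 34.1 55. ] 1.336
9 [np.float64(333.14910756437285), np.float64(208.2352215603064)] [-2.6 33.4 55. ] 1.483
```

View pics/cr9.png

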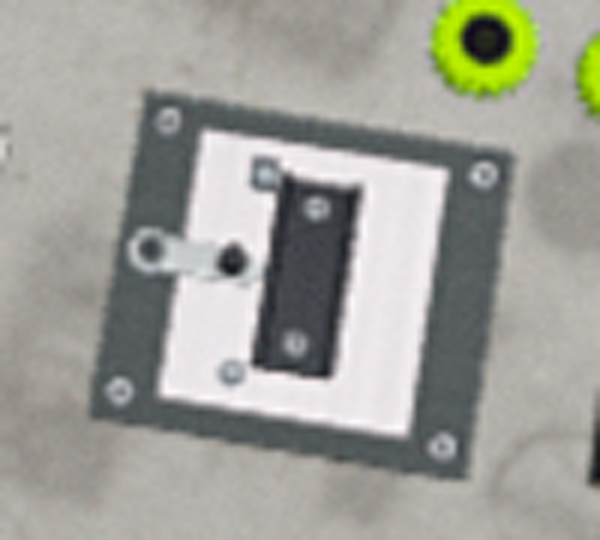

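The crop shows the arm square across the plate edge, with the pivot at (150,248), the stud at (232,260) and both pins showing in their holes. The stud now gives about 1.48 rad, the plate sits flat within about 1 mm, and the robot is clear.

```bash
python3 -c "
from bench import job; print(job.close_job())"
```

```text
the job is handed in; nothing more can be done
None
```

I handed the job in at about 15 s: by my camera measurements the plate is seated on both pins (about 1 mm offset, 0.6° tilt in the side view; the top view cannot resolve tilt) and the latch is shut at about 1.48 rad, but the hand-in gave no verdict.

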